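Hold the reading lens in focus over a fresh casting

ROBOT

A 6-joint arm with a two-finger parallel gripper is mounted at the origin on the work surface. World frame = base frame: x ahead of the robot, y to its left, z up, the work surface at z = 0. Lengths are in m, angles in degrees, forces in N, time in s.
With the tool pointing down it reaches from about 0.35 to 0.875 m from the base axis. Payload 4.2 kg.
Tool frame: the origin (TCP) lies midway between the tips of the shut fingers; the grasp point (between the pads) lies 19 mm behind it; z points along the fingers, y is the direction in which the jaws open and shut (so a half turn about z gives the same grasp; the last joint's range is limited). The gripper opens to 87 mm and grips with 3 to 60 N. Pads are 19 mm wide; open, the fingers measure 117 mm over their backs; the gripper's body (75 mm by 190 mm) begins 51 mm behind the grasp point.
Start: joints at [-60.298, 22.042, 0.453, 0, -68.411, -14.817], TCP at [0.161, -0.604, 0.223] pointing down, gripper open.
Joint ranges: [-179.83, 179.83], [-69.29, 118.12], [-61.27, 80.66], [-181.25, 117.63], [-171.15, -9.14], [-177.46, 177.46]. Speed limits (degrees/s): [159.86, 159.86, 180, 180, 180, 180].

INTERFACE

Orientations are given as a 3x3 rotation matrix whose columns are the frame's x, y, z axes.
In Python, from station import r gives the robot as it stands.
- The arm moves only by the tool servo_tool, never from a script. Its arguments are lists of equal length, an entry for each row: "slide": the shift along the world's x, y, z in units of 60 mm (1.0 is 60 mm), a list of three; "twist": the turn, a rotation vector about the world's x, y, z in units of 6 degrees (1.0 is 6 degrees), a list of three; "gripper": the closure, from 0 (fully open) to 1 (shut). In form: {"slide": [[x, y, z], ...], "twist": [[wx, wy, wz], ...], "gripper": [gripper, ...]}. A call has 1 to 12 rows; each row shifts and turns the commanded pose from where the row before left it; what a row does not reach is not made up. A row lasts 1/8 s, in which the tool goes at most 62.5 mm and 10.7 degrees, less where a joint would pass 70% of its speed; a pose out of reach is approached as far as the arm can. A call is refused whole if a number of a shift passes 1 or a number of a turn 1, either way. A call with a gripper value outside its range is refused whole. The fingers move at their own pace and stop on an object; the grip force is fixed at half the most. Time passes only in rows, so rows that do not move let the fingers close. It gives the time, the measured TCP pose, the force and the opening at its end, in the units of the state.
- r.sense(): the state, without advancing time (a new reading comes with each control period).
- r.capture(name): name is "side" or "top"; returns a dict with "image" (420x560x3 uint8, blue, green, red), "intrinsics" (3x3 intrinsics, pixels), "R" (3x3) and "t" (3): a world point X has camera coordinates R X + t. Camera axes: x right, y down, z forward; pixel columns grow to the right and rows downward; lengths in m; the calibration is good to about 2 mm. A picture is of the moment at which its call begins. There is no depth.
- r.finish_job(): hands the job in, once; it reports no verdict.
The state is a dict: "time_s": time; "joints": joint angles; "joint_velocities": joint speeds; "effort": joint torques, N m; "tcp_pos": TCP position; "ee_rot": TCP orientation; "wrist_force": force on the tool from outside, world axes, zero at the start; "moment": the same for the moment, N m; "gripper_width": opening from 0.0 (shut) to 1.0 (fully open).
Only numpy, scipy, OpenCV 4.12 (cv2) and the standard library are available. Lean on these libraries where they do the work, as an engineer would, in place of code of your own. Each camera call takes 0.05 s, during which the arm holds its last target.

TASK

Lift the cast resin wheel out of the open mould by its hub and lay it flat, hub up, wholly on the cutting mat in front of the height gauge, without dropping it. Then take the reading lens by its handle and finish holding it, still and level, centred over the wheel and at the same height as the tip of the gauge's scriber, which is set to the lens's focal height; the job ends with the lens held there in the gripper. Do not touch the gauge and leave the phone, the earbud case and the bottle where they are.

Things in the scene. Friction and masses are not known exactly. Their poses are not given: they have to be found in the camera images.
- wheel_centre (a point): centre, half-way up, of the loose off-white resin wheel (about 50 g): a disc 60 mm across and 12 mm thick with a round hub 22 mm across that rises 26 mm above the disc, 38 mm high in all; this point is on the axis 19 mm above its underside, z up along the hub. It starts hub up in the mould cavity, its disc flush with the mould's top face, so that only the hub stands out.
- mould: open lower half of an aluminium mould, fixed block 120 x 120 x 26 mm, origin at the centre of its underside, z up; a round cavity 63 mm across and 12 mm deep in the middle of the top; two dowel pins 8 mm across stand 8 mm out of the top at two opposite corners, at (+48, +48) and (-48, -48) mm.
- mat: flat cutting mat with a grid, fixed on the desk, 260 mm (its x) x 200 mm (its y) x 3 mm, origin at the centre of its underside, z up. The height gauge stands on it near its +x end.
- gauge: height gauge standing fixed on the mat: base 50 mm (x) x 76 mm (y) x 26 mm, upright scale beam 250 mm high, carriage 44 mm wide clamped on the beam, scriber pointing along the gauge's -x, roughly the mat's -x, towards the open part of the mat; origin at the centre of the base's underside, on top of the mat.
- scriber_tip (a point): tip of the gauge's thin steel scriber, 55 mm from the beam along the gauge's -x; its height, 96 to 146 mm above the mat's top, differs each time and marks the height at which the middle of the lens is to be held.
- lens (a point): centre of the glass of the reading lens (loose, about 90 g, lies flat on the desk): round steel bezel 68 mm across and 15 mm thick; this point is at half its thickness, x points away from the handle, z is the lens's axis (up as it lies).
- handle (a point): place to grip on the lens's handle, near its point of balance: 62 mm from the lens's centre along the lens's -x, at half thickness (7.5 mm above the underside). The handle is a flat-sided black bar along x, 18 mm wide and 15 mm thick, reaching from 11 mm on the lens side of this point to 77 mm the other way; a narrow ferrule joins it to the bezel.
- wheel: the same wheel, origin at the centre of its underside
- loupe: the same reading lens, origin on its underside 2 mm from the handle point towards the lens, x towards the lens
- phone: bystander: dark phone lying flat, 150 x 72 x 8 mm, origin at the centre of its underside, x lengthwise
- earbuds: bystander: small rounded black earbud case, 46 x 60 x 22 mm, origin at the centre of its underside
- bottle: bystander: clear water bottle with a label, 64 mm across, 190 mm high, origin at the centre of its underside
Not all that is in view belongs to the job. Several things look just like the loupe: the one meant starts farthest from the robot's base. What is shaped like the wheel but turquoise is not meant.

How it is judged:
By the outcome, as a careful person would: the job done as asked, in the order asked, and still so for the second after the job is handed in, while the arm keeps its last pose, push and grip.
It also fails if it takes over 64 s, if anything falls off the work surface, if the arm or the gripper's body presses on something with over 40 N, if the wrist force passes 120 N, or if a joint passes its speed limit or range.

## Working session

There is one attempt and no reset: what is moved stays moved. The work goes in short steps, Python scripts to look and compute and a tool call to move; the robot and the scene stay as the last step left them, time stands still between calls to the robot, and variables do not carry over. Pictures are saved under pics/ and viewed, and the job is handed in when it is done.

Besides the shell and the picture viewer there is one more tool, called after ">>>" as a command line: name --argument value ..., lists and objects as JSON in quotes. servo_tool: Moves the arm, as the interface text tells. Its arguments: {"type":"object","properties":{"slide":{"type":"array","items":{"type":"array","items":{"type":"number"}}},"twist":{"type":"array","items":{"type":"array","items":{"type":"number"}}},"gripper":{"type":"array","items":{"type":"number"}}},"required":["slide","twist","gripper"]}

```bash
mkdir -p pics; ls; python3 - <<'E'
from station import r
import cv2,pickle
s=r.sense(); print({k:s[k] for k in('time_s','tcp_pos','ee_rot','gripper_width')})
d={}
for n in('side','top'):
    c=r.capture(n); d[n]=c; cv2.imwrite(f'pics/{n}0.png',c['image']); print(n,c['intrinsics'],c['R'],c['t'])
pickle.dump(d,open('c0.pkl','wb'))
E
```

```text
pics
{'time_s': 0.0, 'tcp_pos': array([ 0.16039107, -0.60343688,  0.2214468 ]), 'ee_rot': array([[-9.66508561e-01, -2.56633499e-01, -6.69441247e-04],
       [-2.56634351e-01,  9.66506246e-01,  2.11812286e-03],
       [ 1.03437866e-04,  2.21898550e-03, -9.99997533e-01]]), 'gripper_width': 0.9964769331520971}
side [[476.48696184   0.         281.11440007]
 [  0.         476.48696184 200.11927019]
 [  0.           0.           1.        ]] [[-0.83623323 -0.54836396  0.00331001]
 [-0.30450843  0.45932642 -0.83444224]
 [ 0.45605768 -0.69879625 -0.55108547]] [0.41760537 0.26539168 0.99550685]
top [[510.41557663   0.         277.07086622]
 [  0.         510.41557663 204.44937463]
 [  0.           0.           1.        ]] [[ 0.00826752 -0.99989291 -0.01207583]
 [-0.98298244 -0.00591028 -0.18360446]
 [ 0.18351342  0.01338828 -0.98292603]] [-0.03649988  0.51520893  1.43939056]
```

View pics/side0.png

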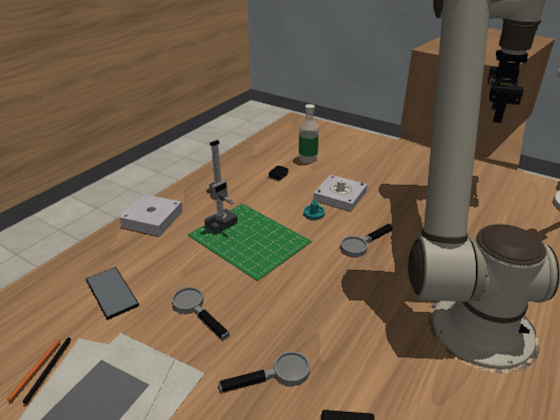

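View pics/top0.png

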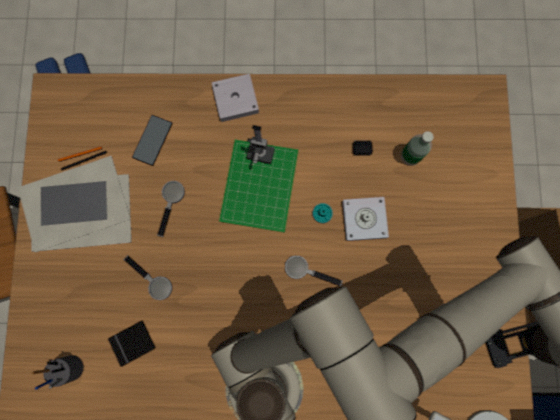

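Candidates for the lens in the top view are A (173,190), B (160,288) and C (297,267). A is clearly the farthest from the base at about (258,390). For the wheel there is the off-white one in the mould at (366,218). The turquoise one at (322,213) is a decoy, and the upper mould half at (236,97) holds no wheel. I'll check these in crops.

```bash
cat > h.py <<'E'
import numpy as np,cv2,pickle
def ray(c,u,v):
    K,R,t=[np.array(c[k],float) for k in('intrinsics','R','t')]
    return -R.T@t, R.T@np.linalg.solve(K,[u,v,1.])
def onz(c,u,v,z):
    o,d=ray(c,u,v); return o+d*(z-o[2])/d[2]
def proj(c,X):
    p=np.array(c['intrinsics'])@(np.array(c['R'])@np.array(X,float)+c['t']); return p[:2]/p[2]
def tri(c1,p1,c2,p2):
    A=[];b=[]
    for c,p in((c1,p1),(c2,p2)):
        o,d=ray(c,*p); d/=np.linalg.norm(d); M=np.eye(3)-np.outer(d,d); A.append(M); b.append(M@o)
    A=np.vstack(A);b=np.hstack(b); x=np.linalg.lstsq(A,b,rcond=None)[0]
    return x, np.linalg.norm(A@x-b)
def crop(img,x0,y0,x1,y1,s,name):
    cv2.imwrite(name,cv2.resize(img[y0:y1,x0:x1],None,fx=s,fy=s,interpolation=cv2.INTER_CUBIC))
E
python3 - <<'E'
from h import *
d=pickle.load(open('c0.pkl','rb')); t=d['top']['image']; s=d['side']['image']
T=[crop_ for crop_ in ()]
a=lambda i,x,y,w,h,k: cv2.resize(i[y:y+h,x:x+w],None,fx=k,fy=k,interpolation=cv2.INTER_CUBIC)
cv2.imwrite('pics/cr1.png',np.hstack([a(t,330,185,70,60,5.7)[:342,:399],a(t,140,170,70,60,5.7)[:342,:399]]))
cv2.imwrite('pics/cr2.png',np.hstack([a(s,300,165,80,60,5),a(s,160,280,80,60,5)]))
cv2.imwrite('pics/cr3.png',np.hstack([a(s,180,135,70,105,5),a(t,215,115,90,105,5)]))
c=d['top']
for n,p in dict(A=(173,190),B=(160,288),C=(297,267)).items(): X=onz(c,*p,.0075); print(n,X,np.linalg.norm(X[:2]))
E
```

```text
A [0.56536939 0.28201899 0.0075    ] 0.631804763038303
B [0.27337881 0.30660421 0.0075    ] 0.41078232128547987
C [ 0.33719065 -0.09209354  0.0075    ] 0.3495407776645077
```

View pics/cr1.png

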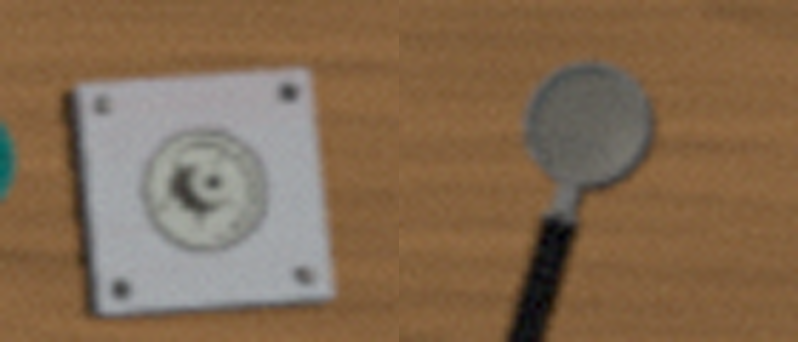

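View pics/cr2.png

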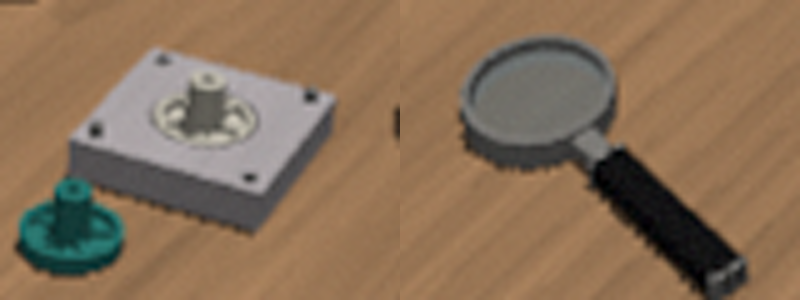

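View pics/cr3.png

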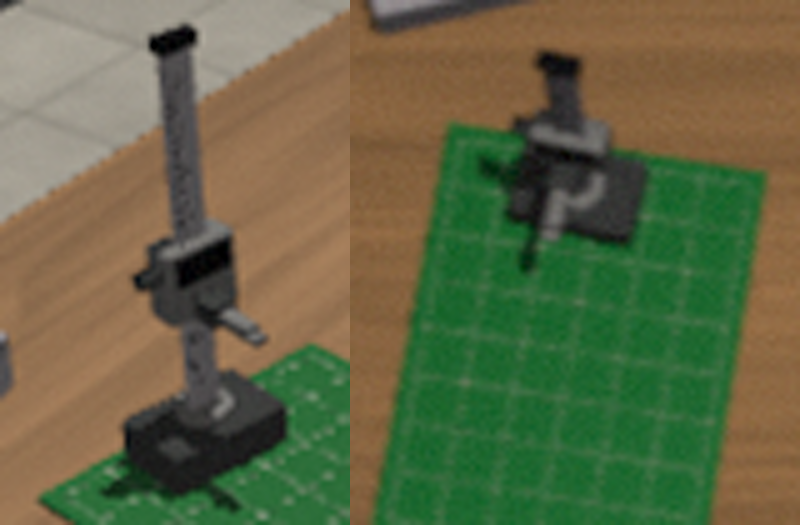

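```bash
python3 - <<'E'
from h import *
d=pickle.load(open('c0.pkl','rb')); t,s=d['top'],d['side']
a=lambda i,x,y,w,h,k: cv2.resize(i[y:y+h,x:x+w],None,fx=k,fy=k,interpolation=cv2.INTER_NEAREST)
cv2.imwrite('pics/tip.png',np.clip(1.6*np.hstack([a(s['image'],212,180,35,40,11),a(t['image'],240,140,35,40,11)]).astype(float),0,255))
for p in((254,162.6),(250.4,167.4)): print(p,tri(s,(233,203),t,p))
# beam top cap
print('cap',tri(s,(214.5,142.5),t,(256.5,127.5)))
# hub top
print('hub', tri(s,(300+207/5,165+78/5),t,(330+213/5.7,185+182/5.7)))
u=(330+213/5.7,185+182/5.7); print(onz(t,*u,.052))
u=(300+207/5,165+78/5); print(onz(s,*u,.052))
# mould top corners (top view), z=.026
for q in((75,85),(310,70),(335,297),(98,315)): print('mould',onz(t,330+q[0]/5.7,185+q[1]/5.7,.026))
for q in((155,48),(335,98),(262,190),(72,140)): print('mouldS',onz(s,300+q[0]/5,165+q[1]/5,.026))
# mat corners by mask
hsv=cv2.cvtColor(t['image'],cv2.COLOR_BGR2HSV)
for c,n in((t,'top'),(s,'side')):
    hsv=cv2.cvtColor(c['image'],cv2.COLOR_BGR2HSV)
    m=cv2.inRange(hsv,(50,100,40),(75,255,255)); cs,_=cv2.findContours(m,0,2); k=max(cs,key=cv2.contourArea)
    b=cv2.approxPolyDP(cv2.convexHull(k),6,True)[:,0]
    for q in b: print(n,q,onz(c,*map(float,q),.003))
# lens A
for c,n,roi in((t,'top',(150,175,200,245)),(s,'side',(165,282,240,345))):
    x0,y0,x1,y1=roi; im=c['image'][y0:y1,x0:x1].astype(int); hsv=cv2.cvtColor(c['image'],cv2.COLOR_BGR2HSV)[y0:y1,x0:x1]
    g=((hsv[...,1]<60)&(hsv[...,2]>55)).astype(np.uint8); cs,_=cv2.findContours(cv2.morphologyEx(g,cv2.MORPH_OPEN,np.ones((3,3))),0,2);k=max(cs,key=cv2.contourArea)
    e=cv2.fitEllipse(cv2.convexHull(k)); u=(e[0][0]+x0,e[0][1]+y0); print(n,'lens',u,e[1],onz(c,*u,.0075))
    m=((hsv[...,2]<55)).astype(np.uint8); cs,_=cv2.findContours(m,0,2);k=max(cs,key=cv2.contourArea)
    rr=cv2.minAreaRect(k); bp=cv2.boxPoints(rr)+[x0,y0]; print('handle',rr[1]); [print(onz(c,*map(float,q),.0075)) for q in bp]
    u=bp.mean(0); print('hc',onz(c,*map(float,u),.0075))
E
```

```text
(254, 162.6) (array([0.62549105, 0.03258411, 0.09946713]), np.float64(0.0021731068206953673))
(250.4, 167.4) (array([0.61180581, 0.0436719 , 0.10967421]), np.float64(0.0027876533899722634))
cap (array([0.68051698, 0.01949441, 0.24783561]), np.float64(0.00033380260271877936))
hub (array([ 0.4806996 , -0.29390009,  0.04908089]), np.float64(0.0010049097038603413))
[ 0.47955676 -0.2936681   0.052     ]
[ 0.47935198 -0.28928795  0.052     ]
mould [ 0.53428575 -0.22778012  0.026     ]
mould [ 0.54293134 -0.34958621  0.026     ]
mould [ 0.42464777 -0.35875281  0.026     ]
mould [ 0.41457695 -0.23766273  0.026     ]
mouldS [ 0.54078184 -0.34316429  0.026     ]
mouldS [ 0.42341788 -0.35048141  0.026     ]
mouldS [ 0.41592166 -0.23722465  0.026     ]
mouldS [ 0.53082635 -0.22351375  0.026     ]
top [235 140] [0.72474503 0.09893637 0.003     ]
top [297 150] [ 0.69368927 -0.09181907  0.003     ]
top [284 231] [ 0.44360548 -0.05347012  0.003     ]
top [220 221] [0.47243391 0.13789709 0.003     ]
side [188 234] [0.72510634 0.1023442  0.003     ]
side [243 204] [ 0.69001425 -0.09056825  0.003     ]
[... 222 characters left out ...]
75    ]
handle (5.44888162612915, 27.86832618713379)
[0.430964   0.32250618 0.0075    ]
[0.51152334 0.30225276 0.0075    ]
[0.50679118 0.28636151 0.0075    ]
[0.42633308 0.30675138 0.0075    ]
hc [0.46871031 0.30451358 0.0075    ]
side lens (188.0591640472412, 300.43564224243164) (27.626070022583008, 32.549137115478516) [0.55706011 0.28477315 0.0075    ]
handle (35.253448486328125, 10.451811790466309)
[0.5134767  0.30882458 0.0075    ]
[0.51526402 0.28388352 0.0075    ]
[0.42739227 0.30573746 0.0075    ]
[0.42717647 0.32899097 0.0075    ]
hc [0.46962891 0.30725213 0.0075    ][ WARN:0@0.040] global loadsave.cpp:1063 imwrite_ Unsupported depth image for selected encoder is fallbacked to CV_8U.
```

View pics/tip.png

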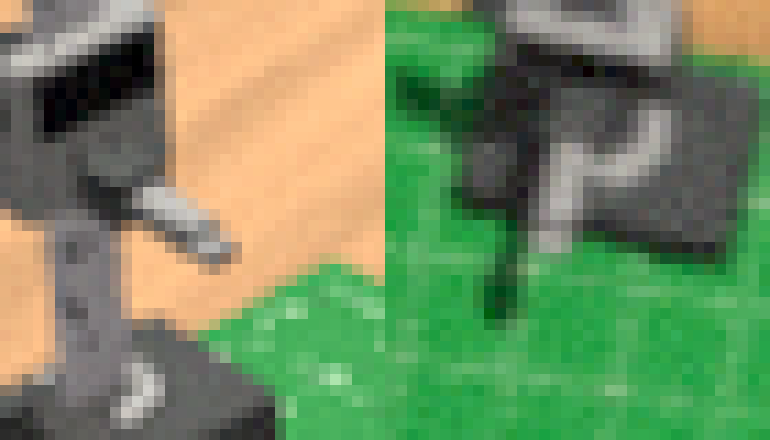

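The crops confirm the choices. The off-white wheel is in the mould and its hub top is at side px (341,181). Lens A has its handle towards the robot at side px about (212,322). The scriber tip is at side px (233,203) and top px (254,162). I'll move above the wheel now, with the jaws about 76° to the x-axis.

>>> servo_tool --slide '[[0.59,0.58,0],[0.59,0.58,0],[0.59,0.58,0],[0.59,0.58,0],[0.59,0.58,0],[0.59,0.58,0],[0.59,0.58,-0.2],[0.59,0.58,-0.3],[0.59,0.56,-0.3],[0,0,-0.5],[0,0,0],[0,0,0]]' --twist '[[0,0,-0.53],[0,0,-0.53],[0,0,-0.53],[0,0,-0.53],[0,0,-0.53],[0,0,-0.53],[0,0,-0.53],[0,0,-0.53],[0,0,-0.53],[0,0,0],[0,0,0],[0,0,0]]' --gripper '[0.4,0.4,0.4,0.4,0.4,0.4,0.4,0.4,0.4,0.4,0.4,0.4]'

```text
time_s: 1.6
tcp_pos: [0.4793, -0.2926, 0.1454]
ee_rot: [[-0.971, 0.238, 0.001], [0.238, 0.971, -0.001], [-0.001, -0.001, -1.0]]
wrist_force: [0.1, -0.1, 0.5]
gripper_width: 0.599
```

```bash
cat > look.py <<'E'
import sys
from station import r
from h import *
n=sys.argv[1]; s=r.sense(); d={k:r.capture(k) for k in('side','top')}
print('t',s['time_s'],'tcp',s['tcp_pos'].round(4),'R',s['ee_rot'].round(3).tolist(),'F',np.round(s['wrist_force'],2),'w',round(s['gripper_width']*87,1))
d['s']=s; pickle.dump(d,open(n+'.pkl','wb'))
if len(sys.argv)>2:
    a=[int(x) for x in sys.argv[2:]]  # side cx cy, top cx cy, half
    o=[]
    for k,cx,cy in(('side',a[0],a[1]),('top',a[2],a[3])):
        h=a[4]; im=d[k]['image']; x0=max(cx-h,0);y0=max(cy-h,0); im=im[y0:y0+2*h,x0:x0+2*h]; o.append(cv2.resize(im,(400,400),interpolation=cv2.INTER_CUBIC)); print(k,'origin',x0,y0,'scale',200/h)
    cv2.imwrite(f'pics/{n}.png',np.hstack(o))
E
python3 look.py c1 345 170 366 210 45
```

```text
t 1.6 tcp [ 0.4793 -0.2926  0.1454] R [[-0.971, 0.238, 0.001], [0.238, 0.971, -0.001], [-0.001, -0.001, -1.0]] F [ 0.09 -0.07  0.48] w 52.1
side origin 300 125 scale 4.444444444444445
top origin 321 165 scale 4.444444444444445
```

View pics/c1.png

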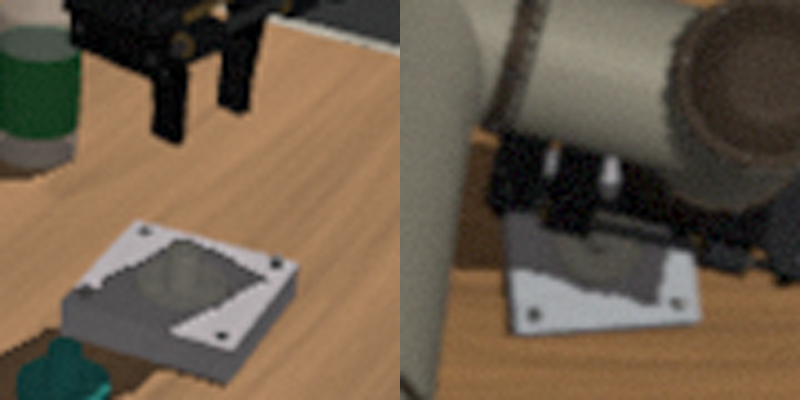

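The side crop shows the two fingertips at about px (338,156) and (353,150), over the mould. I'll compare the projected TCP with them.

```bash
python3 - <<'E'
from h import *
d=pickle.load(open('c1.pkl','rb'));c=d['side'];p=d['s']['tcp_pos'];print(proj(c,p))
for w in(1,-1): print(proj(c,p+w*.030*d['s']['ee_rot'][:,1]))
for y in(-.2955,-.2935,-.2915,-.2895):print(y,proj(c,[.479,y,.052]))
b=pickle.load(open('c0.pkl','rb'))
print('bottle',onz(b['top'],412,160,0),'ear',onz(b['top'],363,148,0))
E
```

```text
[344.37287428 151.60279282]
[337.2792386  155.02389125]
[351.28753007 148.26801231]
-0.2955 [342.48590783 179.71846301]
-0.2935 [342.17175032 180.01277721]
-0.2915 [341.85696061 180.30768367]
-0.2895 [341.5415368 180.6031842]
bottle [ 6.64586436e-01 -4.42233136e-01  2.22044605e-16] ear [ 0.70189065 -0.29407367  0.        ]
```

>>> servo_tool --slide '[[0,0,-0.4],[0,0,-0.4],[0,0,-0.4],[0,0,-0.25],[0,0,0],[0,0,0]]' --twist '[[0,0,0],[0,0,0],[0,0,0],[0,0,0],[0,0,0],[0,0,0]]' --gripper '[0.4,0.4,0.4,0.4,0.4,0.4]'

```text
time_s: 2.45
tcp_pos: [0.48, -0.2924, 0.0586]
ee_rot: [[-0.971, 0.237, 0.002], [0.237, 0.971, -0.001], [-0.002, -0.0, -1.0]]
wrist_force: [-0.3, 0.4, 0.8]
gripper_width: 0.602
```

```bash
python3 look.py c2 342 178 366 210 22; python3 - <<'E'
from h import *
d=pickle.load(open('c2.pkl','rb'));c=d['side'];p=d['s']['tcp_pos']
for w in(0,1,-1): print((proj(c,p+w*.026*d['s']['ee_rot'][:,1])-[320,156])*9.09)
im=cv2.imread('pics/c2.png'); cv2.imwrite('pics/c2b.png',np.clip(im[:, :400]*2.0,0,255).astype(np.uint8))
E
```

```text
t 2.45 tcp [ 0.48   -0.2924  0.0586] R [[-0.971, 0.237, 0.002], [0.237, 0.971, -0.001], [-0.002, -0.0, -1.0]] F [-0.29  0.39  0.82] w 52.4
side origin 320 156 scale 9.090909090909092
top origin 344 188 scale 9.090909090909092
[198.867788   201.06154873]
[144.80913347 229.62362202]
[251.78218578 173.10404736]
```

View pics/c2b.png

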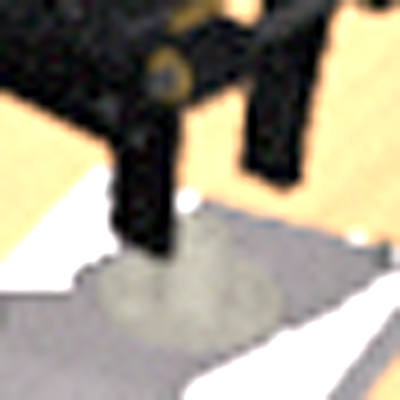

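>>> servo_tool --slide '[[0,0,-0.16],[0,0,-0.16],[0,0,-0.14],[0,0,0],[0,0,0]]' --twist '[[0,0,0],[0,0,0],[0,0,0],[0,0,0],[0,0,0]]' --gripper '[0.4,0.4,0.4,0.4,0.4]'

```text
time_s: 3.18
tcp_pos: [0.4793, -0.2921, 0.0299]
ee_rot: [[-0.971, 0.237, -0.0], [0.237, 0.971, -0.0], [0.0, -0.0, -1.0]]
wrist_force: [-0.0, 0.4, -0.4]
gripper_width: 0.594
```

>>> servo_tool --slide '[[0,0,0],[0,0,0],[0,0,0],[0,0,0],[0,0,0],[0,0,0]]' --twist '[[0,0,0],[0,0,0],[0,0,0],[0,0,0],[0,0,0],[0,0,0]]' --gripper '[0.6,0.65,0.7,0.75,0.8,0.85]'

```text
time_s: 3.92
tcp_pos: [0.4792, -0.292, 0.03]
ee_rot: [[-0.971, 0.237, 0.0], [0.237, 0.971, -0.0], [-0.0, 0.0, -1.0]]
wrist_force: [-0.0, 0.4, 0.7]
gripper_width: 0.239
```

```bash
python3 look.py c3 342 178 366 210 30
```

```text
t 3.925 tcp [ 0.4792 -0.292   0.03  ] R [[-0.971, 0.237, 0.0], [0.237, 0.971, -0.0], [-0.0, 0.0, -1.0]] F [-0.    0.39  0.71] w 20.8
side origin 312 148 scale 6.666666666666667
top origin 336 180 scale 6.666666666666667
```

View pics/c3.png

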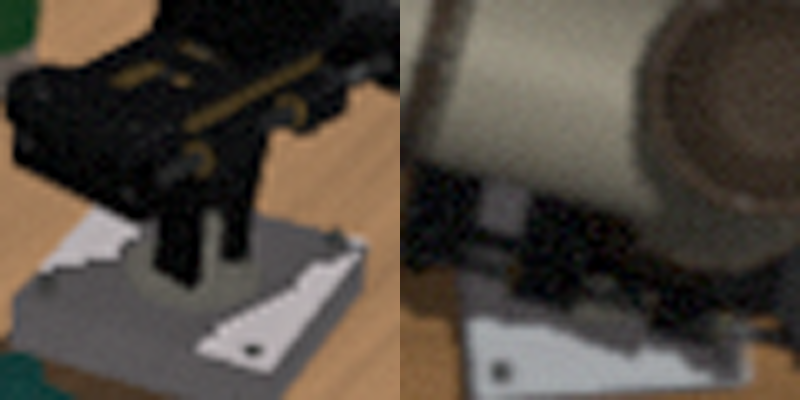

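>>> servo_tool --slide '[[0,0,0],[0,0,0],[0,0,0],[0,0,0.05],[0,0,0.1],[0,0,0.2],[0,0,0.3],[0,0,0.4],[0,0,0.4],[0,0,0]]' --twist '[[0,0,0],[0,0,0],[0,0,0],[0,0,0],[0,0,0],[0,0,0],[0,0,0],[0,0,0],[0,0,0],[0,0,0]]' --gripper '[1,1,1,1,1,1,1,1,1,1]'

```text
time_s: 5.28
tcp_pos: [0.4807, -0.2926, 0.1197]
ee_rot: [[-0.971, 0.237, 0.006], [0.237, 0.971, -0.002], [-0.006, -0.001, -1.0]]
wrist_force: [1.3, -0.3, -0.8]
gripper_width: 0.247
```

```bash
python3 look.py c4 342 150 366 210 30
```

```text
t 5.275 tcp [ 0.4807 -0.2926  0.1197] R [[-0.971, 0.237, 0.006], [0.237, 0.971, -0.002], [-0.006, -0.001, -1.0]] F [ 1.35 -0.32 -0.81] w 21.5
side origin 312 120 scale 6.666666666666667
top origin 336 180 scale 6.666666666666667
```

View pics/c4.png

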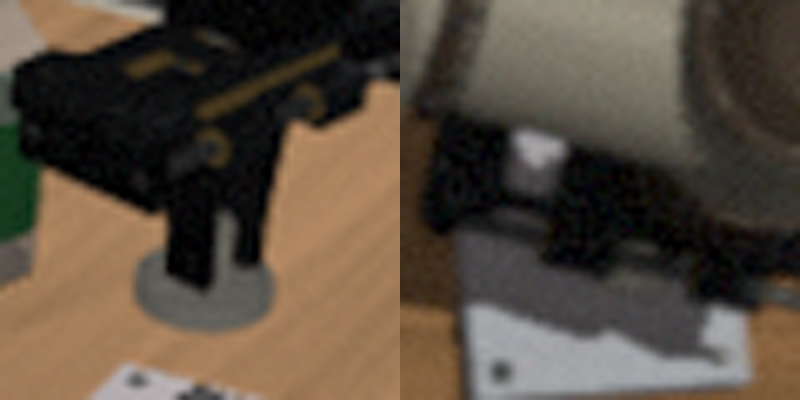

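The wheel came out level, hub held, with its disc at side px (343,163). I'll check its offset from the TCP.

```bash
python3 - <<'E'
from h import *
d=pickle.load(open('c4.pkl','rb'));c=d['side'];p=d['s']['tcp_pos']
print((proj(c,p-[0,0,.010])-[312,120])*6.667)
w=(312+204/6.667,120+288/6.667); print(onz(c,*w,p[2]-.010)-p)
b=pickle.load(open('c0.pkl','rb'));t,s=b['top'],b['side']
def tip(sp,tp): return tri(s,sp,t,tp)
for a in((232,202.7),(233,202.5),(232,203.2)):
  for e in((254.5,162.5),(255,161.5),(254.5,163)): print(a,e,*tip(a,e))
# relative bias: predicted side-vs-top offsets of known mat corners / cap
for T,S,z in(((235,140),(188,234),.003),((284,231),(310,241),.003),((220,221),(257,280),.003),((330+213/5.7,185+182/5.7),(300+207/5,165+78/5),.052)):
  print('bias px',np.array(S)-proj(s,onz(t,*T,z)), tri(s,S,t,T)[0])
E
```

```text
[206.53954679 284.12485501]
[-0.00065704  0.00365406 -0.01      ]
(232, 202.7) (254.5, 162.5) [0.6273399  0.03195435 0.09888708] 1.1429156245212417e-05
(232, 202.7) (255, 161.5) [0.62993109 0.03022056 0.09723517] 0.001291153557642492
(232, 202.7) (254.5, 163) [0.62633861 0.03222118 0.09922118] 0.0008693922188892526
(233, 202.5) (254.5, 162.5) [0.62599188 0.03131473 0.0999817 ] 0.0016454408525439185
(233, 202.5) (255, 161.5) [0.6285732  0.02958345 0.09834108] 0.0029284885139640327
(233, 202.5) (254.5, 163) [0.62499498 0.03158    0.10031017] 0.0007642865732285103
(232, 203.2) (254.5, 162.5) [0.62762682 0.0319707  0.09731502] 0.0002328514930607075
(232, 203.2) (255, 161.5) [0.63022116 0.03023542 0.09565778] 0.001514593746314
(232, 203.2) (254.5, 163) [0.62662456 0.03223757 0.09765004] 0.000649089527757079
bias px [-0.98848696  0.61225092] [7.26485986e-01 9.97572643e-02 4.36691558e-04]
bias px [-0.46345608  0.99868937] [ 0.44439428 -0.05334415 -0.00063164]
bias px [-1.39463466  1.80347371] [ 0.47436348  0.13917604 -0.00300697]
bias px [-0.62751431  0.66639181] [ 0.4806996  -0.29390009  0.04908089]
```

>>> servo_tool --slide '[[0.06,0.3,0],[0.12,0.6,0],[0.12,0.65,0],[0.12,0.7,0],[0.12,0.7,0],[0.12,0.7,0],[0.12,0.7,0],[0.12,0.6,0],[0.1,0.5,0],[0.07,0.28,0],[0,0,-0.3],[0,0,0]]' --twist '[[0,0,0],[0,0,0],[0,0,0],[0,0,0],[0,0,0],[0,0,0],[0,0,0],[0,0,0],[0,0,0],[0,0,0],[0,0,0],[0,0,0]]' --gripper '[1,1,1,1,1,1,1,1,1,1,1,1]'

```text
time_s: 6.88
tcp_pos: [0.5418, 0.0516, 0.0973]
ee_rot: [[-0.971, 0.238, -0.004], [0.238, 0.971, -0.001], [0.004, -0.002, -1.0]]
wrist_force: [-0.8, -0.5, -0.6]
gripper_width: 0.242
```

>>> servo_tool --slide '[[0,0,-0.4],[0,0,-0.3],[0,0,0],[0,0,0],[0,0,0]]' --twist '[[0,0,0],[0,0,0],[0,0,0],[0,0,0],[0,0,0]]' --gripper '[1,1,1,1,1]'

```text
time_s: 7.5
tcp_pos: [0.5441, 0.0519, 0.058]
ee_rot: [[-0.971, 0.238, 0.002], [0.238, 0.971, 0.001], [-0.002, 0.001, -1.0]]
wrist_force: [-0.6, 0.5, -0.6]
gripper_width: 0.247
```

```bash
python3 look.py c5 260 200 255 180 55
```

```text
t 7.5 tcp [0.5441 0.0519 0.058 ] R [[-0.971, 0.238, 0.002], [0.238, 0.971, 0.001], [-0.002, 0.001, -1.0]] F [-0.62  0.49 -0.63] w 21.5
side origin 205 145 scale 3.6363636363636362
top origin 200 125 scale 3.6363636363636362
```

View pics/c5.png

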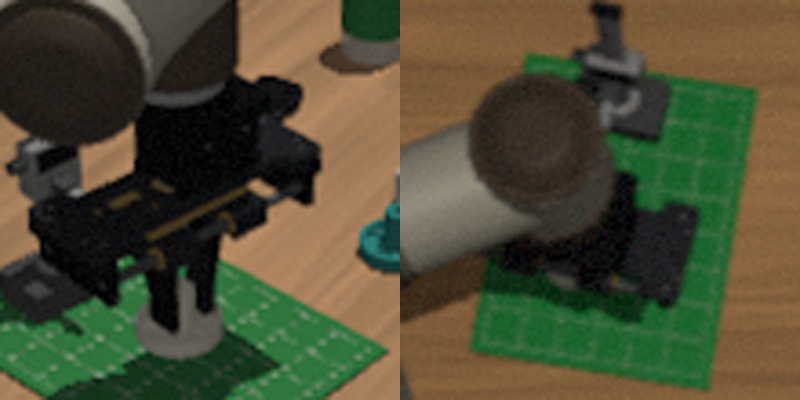

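```bash
python3 - <<'E'
from h import *
d=pickle.load(open('c5.pkl','rb'))
for z in(.2,.3,.4): print(onz(d['top'],238.5,163.5,z),onz(d['top'],200+215/3.636,163.5,z))
print(d['s']['joints'])
E
```

```text
[0.59680789 0.0682876  0.2       ] [0.59708122 0.01356219 0.2       ]
[0.56974747 0.05904295 0.3       ] [0.56999992 0.00849835 0.3       ]
[0.54268705 0.0497983  0.4       ] [0.54291863 0.00343451 0.4       ]
[ 2.24565275e+01  2.46405527e+01 -2.25830621e+01  1.31433208e-02
 -4.26607655e+01 -1.26206569e+02]
```

>>> servo_tool --slide '[[0,0,-0.2],[0,0,-0.2],[0,0,-0.15],[0,0,-0.05],[0,0,0],[0,0,0]]' --twist '[[0,0,0],[0,0,0],[0,0,0],[0,0,0],[0,0,0],[0,0,0]]' --gripper '[1,1,1,1,1,1]'

```text
time_s: 8.35
tcp_pos: [0.5437, 0.0519, 0.0212]
ee_rot: [[-0.971, 0.237, 0.001], [0.237, 0.971, 0.0], [-0.001, 0.0, -1.0]]
wrist_force: [0.4, -0.4, -0.5]
gripper_width: 0.25
```

>>> servo_tool --slide '[[0,0,-0.02],[0,0,-0.02],[0,0,0]]' --twist '[[0,0,0],[0,0,0],[0,0,0]]' --gripper '[1,1,1]'

```text
time_s: 8.72
tcp_pos: [0.5435, 0.0518, 0.019]
ee_rot: [[-0.971, 0.237, 0.001], [0.237, 0.971, 0.0], [-0.0, 0.0, -1.0]]
wrist_force: [-1.2, -0.2, 3.2]
gripper_width: 0.243
```

>>> servo_tool --slide '[[0,0,0],[0,0,0],[0,0,0],[0,0,0],[0,0,0.1],[0,0,0.3],[0,0,0.5],[0,0,0.5],[0,0,0.5],[0,0,0]]' --twist '[[0,0,0],[0,0,0],[0,0,0],[0,0,0],[0,0,0],[0,0,0],[0,0,0],[0,0,0],[0,0,0],[0,0,0]]' --gripper '[0.6,0.55,0.55,0.55,0.55,0.55,0.55,0.55,0.55,0.55]'

```text
time_s: 9.98
tcp_pos: [0.5451, 0.0523, 0.1356]
ee_rot: [[-0.971, 0.237, 0.006], [0.237, 0.971, 0.002], [-0.006, 0.003, -1.0]]
wrist_force: [-0.5, 0.0, -0.6]
gripper_width: 0.452
```

```bash
python3 look.py c6 250 220 255 190 50
```

```text
t 9.975 tcp [0.5451 0.0523 0.1356] R [[-0.971, 0.237, 0.006], [0.237, 0.971, 0.002], [-0.006, 0.003, -1.0]] F [-0.51  0.01 -0.62] w 39.4
side origin 200 170 scale 4.0
top origin 205 140 scale 4.0
```

View pics/c6.png

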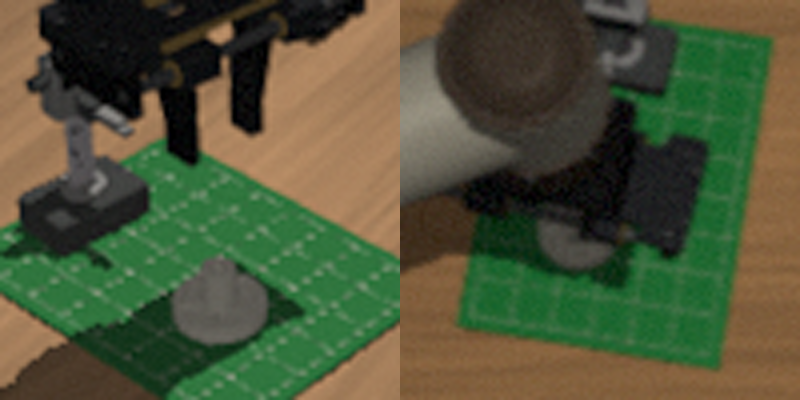

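The wheel sits flat on the mat at about side px (255,247), clear of the gauge. Next is the lens handle.

>>> servo_tool --slide '[[-0.04,0.2,0.1],[-0.1,0.5,0],[-0.12,0.7,0],[-0.12,0.7,0],[-0.12,0.7,0],[-0.12,0.7,0],[-0.12,0.57,-0.2],[0,0,-0.4],[0,0,-0.4],[0,0,-0.3],[0,0,0],[0,0,0]]' --twist '[[0,0,0],[0,0,0],[0,0,0],[0,0,0],[0,0,0],[0,0,0],[0,0,0],[0,0,0],[0,0,0],[0,0,0],[0,0,0],[0,0,0]]' --gripper '[0.5,0.5,0.5,0.5,0.5,0.5,0.5,0.5,0.5,0.5,0.5,0.5]'

```text
time_s: 11.58
tcp_pos: [0.4991, 0.2965, 0.0609]
ee_rot: [[-0.972, 0.237, 0.0], [0.237, 0.972, 0.0], [-0.0, 0.0, -1.0]]
wrist_force: [0.5, -0.2, 0.6]
gripper_width: 0.502
```

```bash
python3 look.py c7 205 305 180 205 45;  python3 - <<'E'
from h import *
d=pickle.load(open('c7.pkl','rb'));c=d['side'];p=d['s']['tcp_pos']
for k,o in(('side',(160,260)),('top',(135,160))):
  print(k,(proj(d[k],p)-o)*4.444,(proj(d[k],[p[0],p[1],.0075])-o)*4.444)
E
```

```text
t 11.575 tcp [0.4991 0.2965 0.0609] R [[-0.972, 0.237, 0.0], [0.237, 0.972, 0.0], [-0.0, 0.0, -1.0]] F [ 0.51 -0.17  0.63] w 43.7
side origin 160 260 scale 4.444444444444445
top origin 135 160 scale 4.444444444444445
side [188.62543787 162.36537282] [198.42630622 243.17836575]
top [124.51214318 215.42599302] [142.88980017 229.37318735]
```

View pics/c7.png

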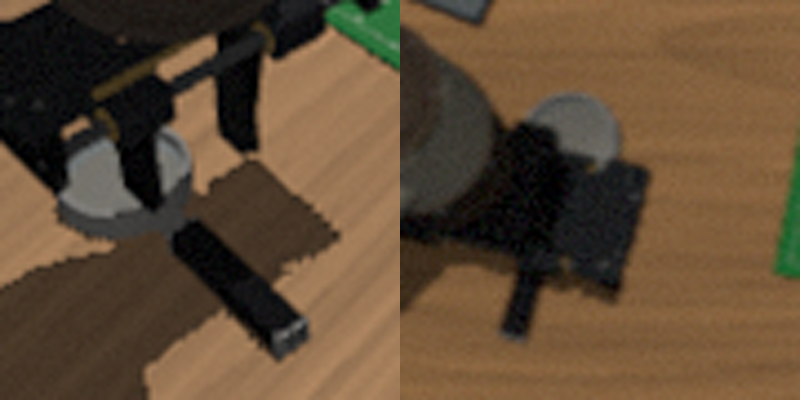

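>>> servo_tool --slide '[[0,0,-0.3],[0,0,-0.3],[0,0,-0.25],[0,0,-0.1],[0,0,0],[0,0,0]]' --twist '[[0,0,0],[0,0,0],[0,0,0],[0,0,0],[0,0,0],[0,0,0]]' --gripper '[0.5,0.5,0.5,0.5,0.5,0.5]'

```text
time_s: 12.42
tcp_pos: [0.4994, 0.2964, 0.0042]
ee_rot: [[-0.971, 0.237, 0.001], [0.237, 0.971, 0.001], [-0.001, 0.001, -1.0]]
wrist_force: [0.7, 0.3, 0.7]
gripper_width: 0.498
```

>>> servo_tool --slide '[[0,0,0],[0,0,0],[0,0,0],[0,0,0],[0,0,0],[0,0,0],[0,0,0]]' --twist '[[0,0,0],[0,0,0],[0,0,0],[0,0,0],[0,0,0],[0,0,0],[0,0,0]]' --gripper '[0.65,0.7,0.75,0.8,0.9,1,1]'

```text
time_s: 13.3
tcp_pos: [0.4991, 0.2961, 0.0036]
ee_rot: [[-0.971, 0.237, 0.0], [0.237, 0.971, 0.0], [-0.0, 0.0, -1.0]]
wrist_force: [0.4, -0.2, 0.4]
gripper_width: 0.203
```

```bash
python3 look.py c8 205 305 180 205 35
```

```text
t 13.3 tcp [0.4991 0.2961 0.0036] R [[-0.971, 0.237, 0.0], [0.237, 0.971, 0.0], [-0.0, 0.0, -1.0]] F [ 0.37 -0.16  0.44] w 17.6
side origin 170 270 scale 5.714285714285714
top origin 145 170 scale 5.714285714285714
```

View pics/c8.png

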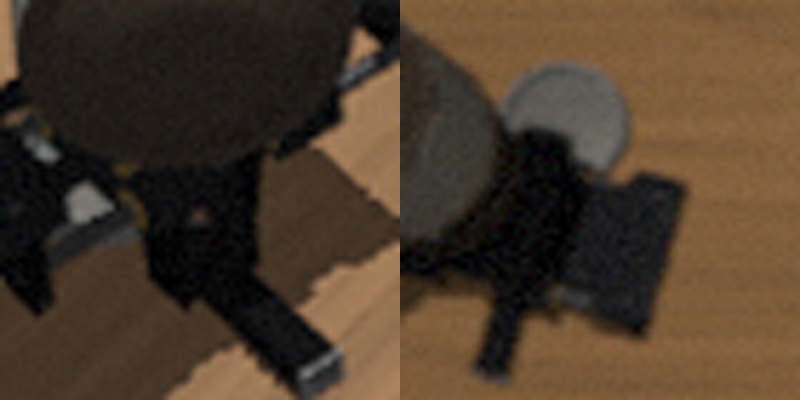

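>>> servo_tool --slide '[[0,0,0.05],[0,0,0.15],[0,0,0.3],[0,0,0.4],[0,0,0.4],[0,0,0.2],[0,0,0.1],[0,0,0],[0,0,0],[0,0,0]]' --twist '[[0,0,0],[0,0,0],[0,0,0],[0,0,0],[0,0,0],[0,0,0],[0,0,0],[0,0,0],[0,0,0],[0,0,0]]' --gripper '[1,1,1,1,1,1,1,1,1,1]'

```text
time_s: 14.65
tcp_pos: [0.4987, 0.2957, 0.0987]
ee_rot: [[-0.971, 0.238, -0.001], [0.238, 0.971, -0.001], [0.001, -0.001, -1.0]]
wrist_force: [1.1, -0.0, -1.1]
gripper_width: 0.204
```

```bash
python3 look.py c9 200 265 165 195 45
```

```text
t 14.65 tcp [0.4987 0.2957 0.0987] R [[-0.971, 0.238, -0.001], [0.238, 0.971, -0.001], [0.001, -0.001, -1.0]] F [ 1.14 -0.03 -1.12] w 17.7
side origin 155 220 scale 4.444444444444445
top origin 120 150 scale 4.444444444444445
```

View pics/c9.png

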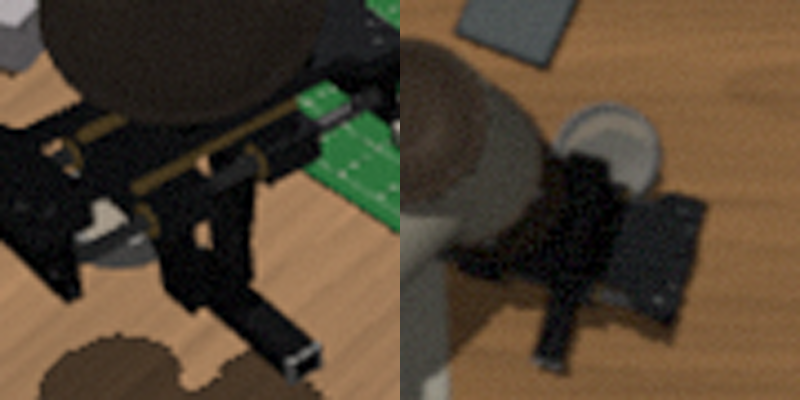

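The lens is lifted and held by its handle. The bezel is at top px (167,184) and the handle end at side px (223,301), top px (154,231). I'll check the level and where its centre is.

```bash
python3 - <<'E'
from h import *
d=pickle.load(open('c9.pkl','rb'));p=d['s']['tcp_pos']
print('lens',onz(d['top'],166.8,183.75,.1025),onz(d['top'],166.8,183.75,.1025)-p)
print('end',tri(d['side'],(155+303/4.444,220+360/4.444),d['top'],(120+150/4.444,150+362/4.444)), 'exp', p+np.array([-.971,.237,0])*.077)
e=p+np.array([-.971,.237,0])*.077; e[2]=.1025
print('proj end', (proj(d['side'],e)-[155,220])*4.444,(proj(d['top'],e)-[120,150])*4.444)
im=cv2.imread('pics/c9.png'); cv2.imwrite('pics/c9b.png',cv2.resize(np.clip(im[100:300,0:320]*3.,0,255).astype(np.uint8),None,fx=2.4,fy=2.4))
E
```

```text
lens [0.56294725 0.27927482 0.1025    ] [ 0.06429701 -0.01641717  0.0037897 ]
end (array([0.4281785 , 0.3106646 , 0.09927328]), np.float64(0.0018117071492269497)) exp [0.42388324 0.31394099 0.0987103 ]
proj end [308.39268367 363.90227782] [142.15582284 366.29681121]
```

View pics/c9b.png

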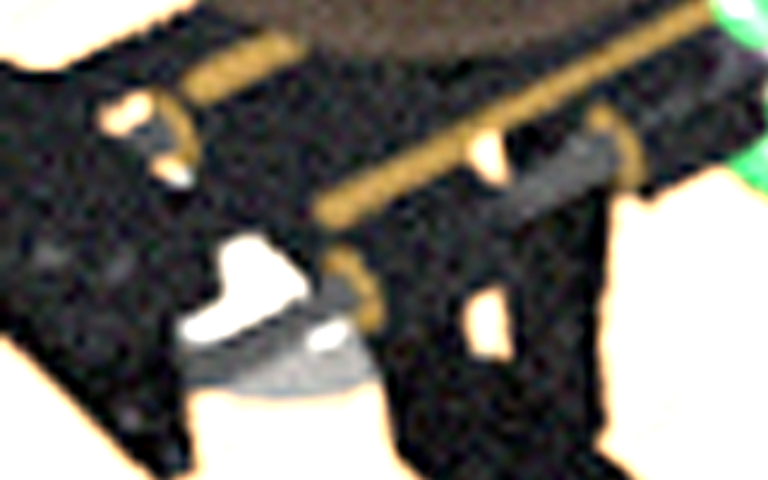

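```bash
python3 - <<'E'
from h import *
d=pickle.load(open('c9.pkl','rb'))
a=lambda i,x,y,w,h,k: cv2.resize(i[y:y+h,x:x+w],None,fx=k,fy=k,interpolation=cv2.INTER_CUBIC)
cv2.imwrite('pics/w9.png',np.hstack([a(d['side']['image'],205,180,80,100,5),a(d['top']['image'],210,130,80,100,5)]))
E
```

```text
(no output)
```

View pics/w9.png

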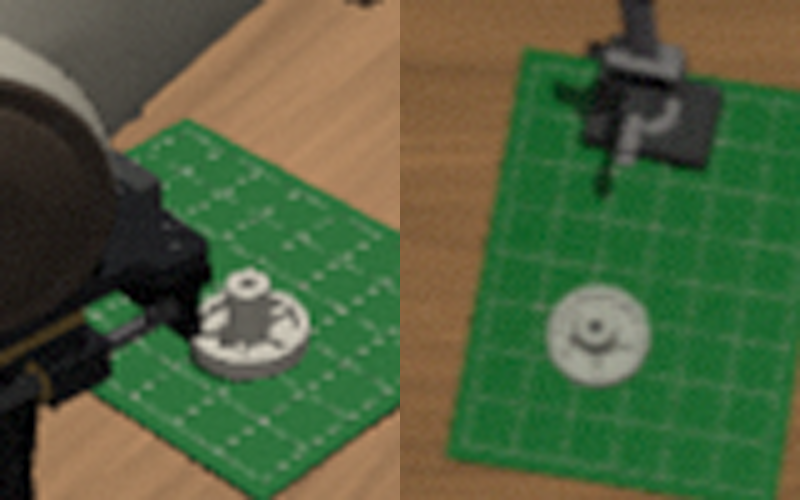

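```bash
python3 - <<'E'
from h import *
d=pickle.load(open('c9.pkl','rb'));p=d['s']['tcp_pos']
w1=onz(d['top'],249.6,197,.0135);w2=onz(d['top'],249.4,194.8,.041);print(w1,w2)
w3=onz(d['side'],205+246/5,180+284/5,.041);print('side',w3)
w=(w1+w2)/2
L=onz(d['top'],166.8,183.75,.1025); print('move',w-L, (w-L)/.06)
E
```

```text
[0.54397237 0.05000317 0.0135    ] [0.54502043 0.04882199 0.041     ]
side [0.54332103 0.05503105 0.041     ]
move [-0.01845085 -0.22986224 -0.07525   ] [-0.30751409 -3.83103736 -1.25416667]
```

>>> servo_tool --slide '[[-0.08,-0.2,0],[-0.08,-0.4,0],[-0.08,-0.5,0],[-0.08,-0.5,0],[0,-0.5,0],[0,-0.5,0],[0,-0.5,0],[0,-0.4,0],[0,-0.22,0],[0,-0.1,0],[0,0,0],[0,0,0]]' --twist '[[0,0,0],[0,0,0],[0,0,0],[0,0,0],[0,0,0],[0,0,0],[0,0,0],[0,0,0],[0,0,0],[0,0,0],[0,0,0],[0,0,0]]' --gripper '[1,1,1,1,1,1,1,1,1,1,1,1]'

```text
time_s: 16.25
tcp_pos: [0.4799, 0.0674, 0.0996]
ee_rot: [[-0.972, 0.237, 0.0], [0.237, 0.972, 0.0], [-0.0, 0.0, -1.0]]
wrist_force: [-0.6, 0.6, -0.9]
gripper_width: 0.206
```

```bash
python3 look.py c10 250 215 250 185 40
```

```text
t 16.25 tcp [0.4799 0.0674 0.0996] R [[-0.972, 0.237, 0.0], [0.237, 0.972, 0.0], [-0.0, 0.0, -1.0]] F [-0.65  0.57 -0.95] w 18.0
side origin 210 175 scale 5.0
top origin 210 145 scale 5.0
```

View pics/c10.png

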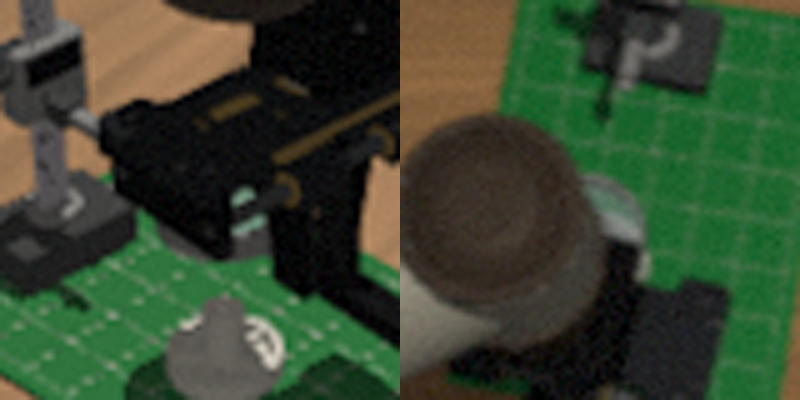

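```bash
python3 - <<'E'
from h import *
d=pickle.load(open('c9.pkl','rb'));s,t=d['side'],d['top']
hs,ht=(205+246/5,180+284/5),(249.4,194.8)
print('hub tri',tri(s,hs,t,ht))
for nm,c,o in(('side',s,hs),('top',t,ht)): print(nm,'bias',np.array(o)-proj(c,[.5438,.0515,.041]))
# base of gauge: corners visible? tip w/ bias
bs=np.array(hs)-proj(s,[.5438,.0515,.041]); bt=np.array(ht)-proj(t,[.5438,.0515,.041])
for a in((232,202.7),(232.5,202.6)):
  for e in((254.5,162.5),(254.5,163)): print('tip',tri(s,np.array(a)-bs,t,np.array(e)-bt))
print('cap',tri(s,np.array((214.5,142.5))-bs,t,np.array((256.5,127.5))-bt))
e=pickle.load(open('c10.pkl','rb'));th=np.linspace(0,2*np.pi,73)
C=np.array([.5438,.0515,.1035])
for k,o in(('side',(210,175)),('top',(210,145))):
  b=bs if k=='side' else bt
  P=np.array([proj(e[k],C+[.034*np.cos(x),.034*np.sin(x),z])+b-o for x in th for z in(.0075,-.0075)])*5
  print(k,'min',P.min(0),'max',P.max(0))
E
```

```text
hub tri (array([0.54670793, 0.04949737, 0.03576965]), np.float64(0.0009483248718503201))
side bias [-0.67857562  0.79400009]
top bias [ 0.91833199 -0.40173592]
tip (array([0.62417895, 0.03390709, 0.10375532]), np.float64(0.0010066021774218052))
tip (array([0.62318431, 0.03417153, 0.10408278]), np.float64(0.00012838996888891844))
tip (array([0.62350818, 0.0335883 , 0.10430005]), np.float64(0.0018198451815900829))
tip (array([0.6225157 , 0.03385197, 0.10462473]), np.float64(0.0009414693159353405))
cap (array([0.67742646, 0.02125205, 0.25176933]), np.float64(0.0006501357911815861))
side min [146.27274367 154.10855166] max [288.1059795  260.88707367]
top min [128.04582005 164.80636842] max [250.47428821 288.41870822]
```

```bash
python3 - <<'E'
from h import *
e=pickle.load(open('c10.pkl','rb'));th=np.linspace(0,2*np.pi,145)
bs=np.array([-.68,.79]);bt=np.array([.92,-.40]);C=np.array([.5438,.0515,.1035])
out=[]
for k,o,b,z0 in(('side',(235,200),bs,-.0075),('top',(238,170),bt,.0075)):
  im=e[k]['image'][o[1]:o[1]+40,o[0]:o[0]+40] if k=='top' else e[k]['image'][o[1]:o[1]+40,o[0]:o[0]+40]
  im=np.clip(cv2.resize(im,(400,400),interpolation=cv2.INTER_NEAREST)*2.,0,255).astype(np.uint8)
  for z in(.0075,-.0075):
    P=np.array([(proj(e[k],C+[.034*np.cos(x),.034*np.sin(x),z])+b-o+.5)*10 for x in th]).astype(int)
    for q in P: cv2.circle(im,tuple(map(int,q)),1,(0,0,255) if z>0 else (255,0,255),-1)
  out.append(im)
cv2.imwrite('pics/ov.png',np.hstack(out))
E
```

```text
(no output)
```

View pics/ov.png

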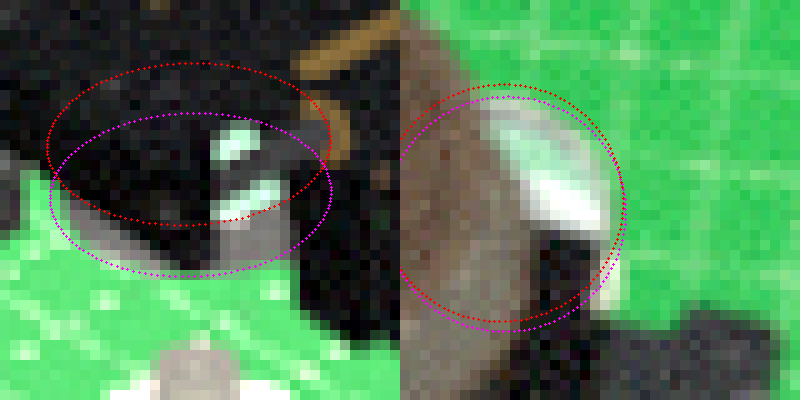

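```bash
python3 - <<'E'
from h import *
from scipy.optimize import least_squares
e=pickle.load(open('c10.pkl','rb'));d9=pickle.load(open('c9.pkl','rb'))
def edge(c,o,w,h,thr=.5):
    im=c['image'][o[1]:o[1]+h,o[0]:o[0]+w].astype(float); g=im[...,1]-im[...,2] # greenness
    g=cv2.resize(g,None,fx=8,fy=8,interpolation=cv2.INTER_CUBIC); hi=np.percentile(g,90); m=(g<hi*thr).astype(np.uint8)
    cs,_=cv2.findContours(m,0,1); return [ (k[:,0]+.5)/8-.5+o for k in cs], hi
cs,hi=edge(e['top'],(238,170),30,40); pts=np.vstack(cs)
a=pts[(pts[:,0]>247)&(pts[:,0]<262)&(pts[:,1]>176)&(pts[:,1]<192)]
# keep right/top arc only: outside points about approx centre
c0=np.array([248.5,190.5]); rr=np.linalg.norm(a-c0,axis=1); a=a[(rr>9.5)&(rr<14)]
print(len(a),a.min(0),a.max(0))
def fit(c,a,z,rad):
    W=np.array([onz(c,*q,z)[:2] for q in a])
    f=least_squares(lambda x:np.linalg.norm(W-x[:2],axis=1)-rad,[.54,.05],loss='soft_l1',f_scale=.001); return f.x,np.sqrt(np.mean(f.fun**2))
for z in(.1035,.111): print('lens top',z,fit(e['top'],a,z,.034))
W=np.array([onz(e['top'],*q,.107)[:2] for q in a]); print('free',least_squares(lambda x:np.linalg.norm(W-x[:2],axis=1)-x[2],[.54,.05,.034]).x)
cs,hi=edge(d9['top'],(232,180),35,35); k=max(cs,key=len); 
k=k[(np.abs(k[:,0]-249.6)<13)&(np.abs(k[:,1]-197)<13)]
for z in(.015,.009): print('wheel',z,fit(d9['top'],k,z,.030))
W=np.array([onz(d9['top'],*q,.0135)[:2] for q in k]); print('free',least_squares(lambda x:np.linalg.norm(W-x[:2],axis=1)-x[2],[.54,.05,.034]).x)
# side: lens bottom edge points
cs,hi=edge(e['side'],(236,214),22,18); pts=np.vstack(cs); print('side bottom edges')
for u in(242,243,244,245,246,248,250): 
    col=pts[np.abs(pts[:,0]-u)<.07]; print(u,np.sort(np.unique(col[:,1].round(1))))
E
```

```text
143 [247.0625 179.1875] [258.9375 191.9375]
lens top 0.1035 (array([0.54319374, 0.05214821]), np.float64(0.00029230549176672443))
lens top 0.111 (array([0.54145194, 0.05173735]), np.float64(0.0002814804829873629))
free [0.54141917 0.05300186 0.03527847]
wheel 0.015 (array([0.5444774 , 0.05129532]), np.float64(0.0019506450164176697))
wheel 0.009 (array([0.54568709, 0.05170447]), np.float64(0.0020761200496891095))
free [0.54482678 0.0514827  0.0319313 ]
side bottom edges
242 [213.6 222.6 222.7 222.8]
243 [213.6 223.8 223.9]
244 [213.6 224.8 224.9]
245 [213.6 225.7 225.8]
246 [213.6 226.1 226.2]
248 [213.6 226.2]
250 [213.6 227.2]
```

```bash
python3 - <<'E'
from h import *
d=pickle.load(open('c9.pkl','rb'));s,t=pickle.load(open('c0.pkl','rb'))['side'],d['top']
a=lambda i,x,y,w,h,k: cv2.resize(i[y:y+h,x:x+w],None,fx=k,fy=k,interpolation=cv2.INTER_CUBIC)
i=np.hstack([a(s['image'],195,190,50,50,8),a(t['image'],235,135,50,50,8)]); cv2.imwrite('pics/base.png',np.clip(i*1.8,0,255).astype(np.uint8))
E
```

```text
(no output)
```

View pics/base.png

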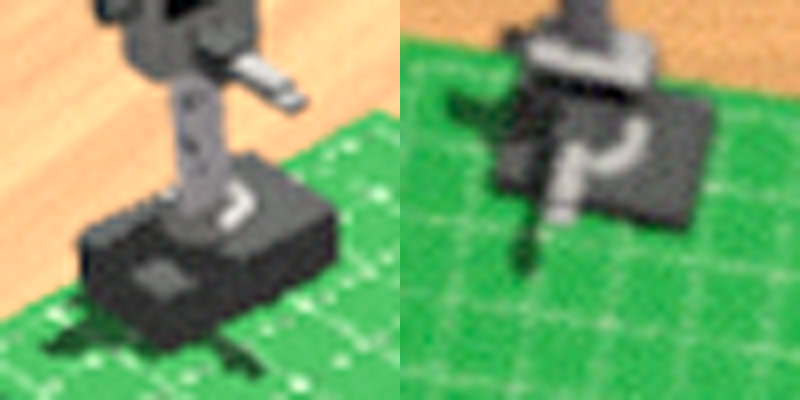

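```bash
python3 - <<'E'
from h import *
d=pickle.load(open('c9.pkl','rb'));s,t=d['side'],d['top']
f=lambda x,y:np.array([195-.44+x/8,190-.44+y/8]); g=lambda x,y:np.array([235-.44+(x-400)/8,135-.44+y/8])
bs=np.array([-.68,.79]);bt=np.array([.92,-.40])
for n,a,b in(('back corner z=.029',(245,154),(715,102)),('right corner .029',(337,210),(692,212)),('tip',(303,103),(560,224)),('tip2',(298,100),(562,220)),('shadow .003',(255,372),(525,270))):
  print(n,tri(s,f(*a),t,g(*b)),tri(s,f(*a)-bs,t,g(*b)-bt))
E
```

```text
back corner z=.029 (array([ 0.69669526, -0.02103982,  0.02317671]), np.float64(0.0014395055296572323)) (array([ 0.69302675, -0.0187817 ,  0.02872675]), np.float64(0.00033669191936555305))
right corner .029 (array([ 0.65274862, -0.01346903,  0.02162361]), np.float64(0.0006363100307448781)) (array([ 0.64928881, -0.01122577,  0.02713559]), np.float64(0.0016946333274606494))
tip (array([0.62660265, 0.03155775, 0.09984241]), np.float64(0.000479848875658134)) (array([0.62344806, 0.0335137 , 0.10469529]), np.float64(0.0014811404084228276))
tip2 (array([0.62845075, 0.03107698, 0.09990683]), np.float64(0.0001245884390423849)) (array([0.62528865, 0.03303325, 0.10475975]), np.float64(0.0008807121057385073))
shadow .003 (array([0.63646729, 0.05110165, 0.0007313 ]), np.float64(0.0010949388424511132)) (array([0.63307692, 0.05312354, 0.00630861]), np.float64(4.826245213577655e-05))
```

>>> servo_tool --slide '[[0.02,0,0.01],[0.02,0,0.01],[0,0,0],[0,0,0],[0,0,0],[0,0,0],[0,0,0],[0,0,0]]' --twist '[[0,0,0],[0,0,0],[0,0,0],[0,0,0],[0,0,0],[0,0,0],[0,0,0],[0,0,0]]' --gripper '[1,1,1,1,1,1,1,1]'

```text
time_s: 17.35
tcp_pos: [0.4822, 0.0668, 0.1008]
ee_rot: [[-0.971, 0.237, 0.0], [0.237, 0.971, 0.0], [-0.0, 0.0, -1.0]]
wrist_force: [-0.1, 0.1, -0.9]
gripper_width: 0.204
```

```bash
python3 look.py c11 250 215 250 185 50; python3 - <<'E'
from station import r
s=r.sense();print(s['tcp_pos'],s['joint_velocities'].round(2),s['moment'],s['ee_rot'].round(4).tolist())
E
```

```text
t 17.35 tcp [0.4822 0.0668 0.1008] R [[-0.971, 0.237, 0.0], [0.237, 0.971, 0.0], [-0.0, 0.0, -1.0]] F [-0.1   0.1  -0.94] w 17.8
side origin 200 165 scale 4.0
top origin 200 135 scale 4.0
[0.48218223 0.0667897  0.10076792] [ 0.03  0.06  0.07  0.   -0.06  0.06] [ 0.03486719 -0.01248086  0.03277424] [[-0.9714, 0.2374, 0.0], [0.2374, 0.9714, -0.0], [-0.0, 0.0, -1.0]]
```

View pics/c11.png

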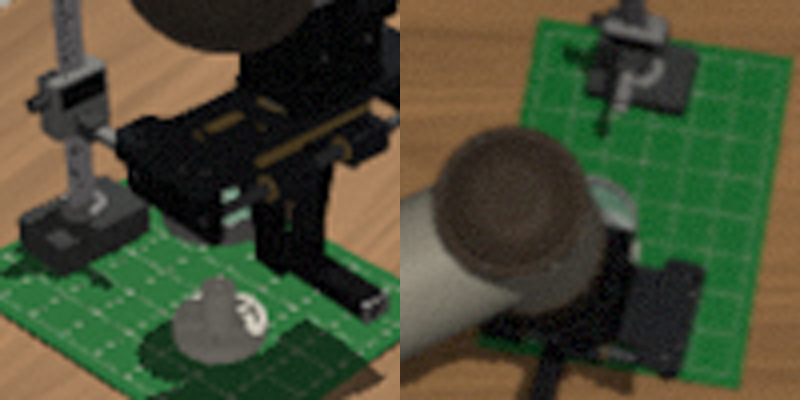

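```bash
python3 - <<'E'
from h import *
d=pickle.load(open('c11.pkl','rb'));s=d['side'];bs=np.array([-.68,.79]);p=d['s']['tcp_pos']
for z in(.0973,.1048,.1123): print(z,(proj(s,[p[0]-.0709,p[1]+.0173,z])+bs-[199.6,164.6])*4)
e=cv2.resize(s['image'][222:252,275:305],None,fx=14,fy=14,interpolation=cv2.INTER_CUBIC);cv2.imwrite('pics/end.png',np.clip(e*2.5,0,255).astype(np.uint8))
for z in(.0973,.1123):
  for w in(-.009,.009): print('corner',z,w,(proj(s,[p[0]-.0709+.237*w,p[1]+.0173+.971*w,z])+bs-[274.5,221.5])*14)
E
```

```text
0.0973 [372.94061609 318.98257847]
0.1048 [373.17720584 308.47200072]
0.1123 [373.41563643 297.87964289]
corner 0.0973 -0.009 [296.63895604 296.07422273]
corner 0.0973 0.009 [216.3604097  343.83283579]
corner 0.1123 -0.009 [298.60285249 222.38513927]
corner 0.1123 0.009 [217.71571951 269.80149814]
```

View pics/end.png

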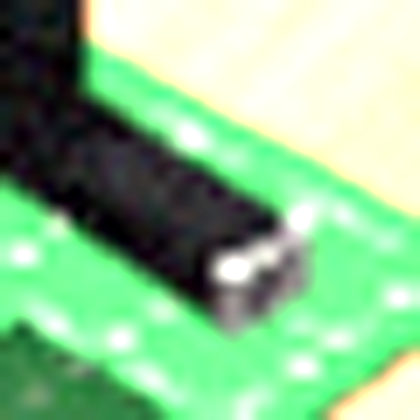

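The handle-end corners are within about 1 px of the predictions for a level lens, the arm is still, and the wheel and gauge are undisturbed. I'm handing the job in.

```bash
python3 -c "
from station import r
print(r.finish_job())"
```

```text
the job is handed in; nothing more can be done
None
```

I lifted the wheel from the mould by its hub and set it flat, hub up, on the mat about 85 mm in front of the scriber tip. I then took the farthest lens by its handle, and the job was handed in at about 17.4 s with the lens held over the wheel.

**Last checks**
- **Height:** the lens middle is at about z = 0.1048 m. I measured the scriber tip at about 0.1045 m after correcting for camera bias. The two cameras uncorrected gave about 0.100 m. I chose the correction because it put the gauge base's top corners at 0.027–0.029 m, against 0.029 m expected. I estimate the tip height is good to about 2 mm.
- **Centring:** before the last small move, the top view put the lens about 3 mm short of the wheel's centre in x, while the arm's own readings put it about 0.5 mm past. I moved 2.5 mm, so it should be centred within about 2–3 mm. I did not re-measure afterwards because the wrist hides most of the lens from above.
- **Level and still:** the handle-end corners are within about 1 px of the positions expected for a level lens. Joint speeds were below 0.1 degrees/s, and the grip opening was steady at about 17.8 mm.
- **Scriber tip in the final view:** the gripper body hides it from the side camera, so the height match rests on the earlier tip measurement and not on a direct comparison.
- **Other objects:** I never moved near the phone, earbud case or bottle, and saw no contact with the gauge.

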